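Lock the green wheel's arbor with its linchpin

ROBOT

A 7-joint arm with a two-finger parallel gripper is mounted at the origin on the work surface. World frame = base frame: x ahead of the robot, y to its left, z up, the work surface at z = 0. Lengths are in m, angles in rad, forces in N, time in s.
With the tool pointing down it reaches from about 0.4 to 0.85 m from the base axis. Payload 10.4 kg.
Tool frame: the origin (TCP) lies at the very end of the fingers, on their centre line; the grasp point (between the pads) lies 19 mm behind it (manip.grip_depth is the distance from the TCP to the grasp point, in m); z points along the fingers, x is the direction in which the jaws open and shut, and the axes are right-handed (so a half turn about z gives the same grasp; the last joint's range is limited). The gripper opens to 85 mm and grips with 20 to 120 N. Pads are 22 mm wide; open, the fingers measure 114 mm over their backs; the gripper's body (76 mm by 85 mm) begins 54 mm behind the grasp point. The pads swing forward as they close: fully open they stand 13 mm farther back than shut.
Start: joints at [-1.214, 0.332, -0.065, 1.46, 0.022, 1.35, -0.088], TCP at [0.232, 0.58, 0.231] pointing down, gripper open.
Joint ranges: [-2.6, 2.6], [-0.5, 2.12], [-1.47, 1.34], [0.16, 2.42], [-1.27, 4.41], [0.06, 2.06], [-2.6, 2.6]. Speed limits (rad/s): [2.22, 2.22, 2.79, 2.79, 3.14, 3.14, 3.14].

INTERFACE

Orientations are given as a unit quaternion [x, y, z, w].
In Python, from workcell import manip, cams gives the robot as it stands. The module is installed in compiled form; this text tells all that it offers.
- The arm moves only by the tool move_arm, never from a script. Its arguments are lists of equal length, an entry for each row: "claw": the opening, from 0 (shut) to 1 (fully open); "dp": the shift along the tool's x, y, z as a fraction of full scale, a list of three; "turn": the turn, a rotation vector about the tool's x, y, z as a fraction of full scale, a list of three. A call has 1 to 8 rows; each row shifts and turns the commanded pose from where the row before left it, along the tool's axes as they then stand; what a row does not reach is not made up. Full scale, the value 1, is 200 mm for a shift and 45 degrees for a turn. A row lasts 1/12 s, in which the tool goes at most 41.7 mm and 7.16 degrees, less where a joint would pass 70% of its speed; a pose out of reach is approached as far as the arm can. A call with a number of a shift or a turn outside -1 to 1 is refused whole. A call with a gripper value outside its range is refused whole. The fingers move at their own pace and stop on an object; "grip_force" is the grip in N (left out, the last holds). Time passes only in rows, so rows that do not move let the fingers close. It gives the time, the measured TCP pose, the force and the opening at its end, in the units of the state.
- manip.get_obs(): the state, without advancing time (a new reading comes with each control period).
- cams.camera(name): name is "scene" or "top" or "wrist"; returns the picture (420x560x3 uint8, red, green, blue); there is no depth.
- cams.camera_info(name): a dict with "fx", "fy", "cx", "cy" (pixels), "pose" (4x4, takes a point from camera to world coordinates); the wrist camera has in their place "tool_from_camera" (4x4, takes a point from camera to tool coordinates, whose origin is the TCP and whose axes are the tool frame's). Camera axes: x right, y down, z forward; pixel columns grow to the right and rows downward; lengths in m; the calibration is good to about 2 mm. A picture is of the moment at which its call begins: read the wrist's pose just before it. camera_info takes no time and is no camera call.
- manip.hand_in(): hands the job in, once; it reports no verdict.
The state is a dict: "clock": time; "joint_pos": joint angles; "joint_velocities": joint speeds; "tau": joint torques, N m; "position": TCP position; "ee_rot": TCP orientation; "ft_force": force on the tool from outside, world axes, zero at the start; "torque": the same for the moment, N m; "grip_width": opening from 0.0 (shut) to 1.0 (fully open).
Only numpy, scipy, OpenCV 4.12 (cv2) and the standard library are available. Lean on these libraries where they do the work, as an engineer would, in place of code of your own. Each camera call takes 0.05 s, during which the arm holds its last target.

TASK

The linchpin on the grinder with the green wheel has only been started in its shaft: push its red head straight down until the pin is fully home, then swing its wire ring up and over the end of the shaft so that it hangs there and keeps the pin in. The other grinder, with the white felt wheel, is still being set up: do not touch its pin or ring.

Things in the scene. Friction and masses are not known exactly. Their poses are not given: they have to be found in the camera images.
- green_pin_head (a point): Top centre of the red pin head (20 mm across, 18 tall) on the teal grinder with the GREEN wheel. Its 10 mm pin goes upright through a level 22 mm shaft, axis 100 mm above the table. Head top: 154 mm above the table at green_pin 0, 129 mm when home. x: along the shaft to its free end, 18 mm past the pin; z up. Behind (-x): 32 mm sleeve from 16 mm, then from 83 mm flange and wheel (88 mm across).
- green_pin (a joint): How far the green-wheel grinder's linchpin has been pushed down, m: 0 is farthest out, 0.025 fully home (hard stop, head resting on the shaft). It starts between 0 and 0.008, slides with about 5 N of friction and stays where it is left.
- green_ring (a joint): That pin's wire ring, rad: 5 mm wire, 57 wide, hinged along y on the head's sides 12 mm below its top; outer bar (along y) 50 mm from the hinge. 0 = start, resting, leaning 0.6 rad back to the wheel: bar 28 mm behind the pin, 29 above the head top. Grows swinging up (0.6 upright) and over the shaft end to 3.65 (stop, hanging). Loose: 0.2 rad past upright it falls on by its weight.
- felt_pin: The same kind of linchpin on the other grinder (WHITE felt wheel), also only started, ring leaning back; leave untouched. Origin: underside of its red head, on the pin's axis, 136 to 128 mm above the table; axes as for the green one. On both grinders the housing starts 122 mm behind the pin, 115 mm wide, top 151 mm above the table.

How it is judged:
On the way, in this order (a step that is already met when the one before it is completed fails the run):
1. the green wheel's pin is pushed fully home while its ring is still back (value of joint green_pin above 0.0225 m and value of joint green_ring below 1.2 rad), for 0.1 s.
2. its ring has been swung over the shaft's end and hangs there (value of joint green_pin above 0.0225 m and value of joint green_ring above 3.2 rad), for 0.2 s.
At the end, for the whole second after the job is handed in: The green wheel's pin is within 2.5 mm of fully home (joint above 0.0225) and its ring hangs at rest over the shaft's end (joint above 3.2 rad, speed below 0.2 rad/s) (all of step 2 and velocity of joint green_ring between -0.2 and 0.2 rad/s); the robot touches nothing.
It fails at once if the felt wheel's pin or ring is touched with more than 2 N, or its pin is moved more than 4 mm (contact force between felt_pin and the fingers above 2 N or contact force between felt_pin and the arm above 2 N or distance of felt_pin from where it was at the start of the episode above 0.004 m).
It also fails if it takes over 35 s, if anything falls off the work surface, if the arm or the gripper's body presses on something with over 40 N, if the wrist force passes 120 N, or if a joint passes its speed limit or range.

## Working session

There is one attempt and no reset: what is moved stays moved. The work goes in short steps, Python scripts to look and compute and a tool call to move; the robot and the scene stay as the last step left them, time stands still between calls to the robot, and variables do not carry over. Pictures are saved under pics/ and viewed, and the job is handed in when it is done.

Besides the shell and the picture viewer there is one more tool, called after ">>>" as name(argument=value, ...) on one line, values as JSON. move_arm: Moves the arm, as the interface text tells. Shift numbers are shares of 200 mm and turn numbers shares of 45 degrees, none past 1 either way. Its arguments: {"type":"object","properties":{"claw":{"type":"array","items":{"type":"number"}},"dp":{"type":"array","items":{"type":"array","items":{"type":"number"}}},"turn":{"type":"array","items":{"type":"array","items":{"type":"number"}}},"grip_force":{"type":"number"}},"required":["claw","dp","turn"]}

```bash
mkdir -p pics
python3 - <<'E'
from workcell import manip, cams
import cv2
o=manip.get_obs();print({k:o[k] for k in('clock','position','ee_rot','ft_force','grip_width')})
for n in("scene","top"):
    cv2.imwrite(f"pics/{n}0.png",cams.camera(n)[:,:,::-1]);print(n,cams.camera_info(n))
print(cams.camera_info("wrist"))
E
```

```text
{'clock': 0.0, 'position': array([0.2315807 , 0.58009877, 0.23050021]), 'ee_rot': array([ 8.27865381e-01,  5.60926365e-01, -5.75747471e-04,  4.37825835e-04]), 'ft_force': array([-1.25958305,  1.25448528, -0.08488759]), 'grip_width': 0.9997576116267649}
scene {'fx': 415.3392532932923, 'fy': 415.3392532932923, 'cx': 275.3877479277794, 'cy': 209.71389491432467, 'pose': array([[-0.19794522,  0.53680822, -0.82015524,  1.22999362],
       [ 0.98009023,  0.12163702, -0.15693178,  0.12098775],
       [ 0.01551897, -0.83489003, -0.55019796,  0.64274437],
       [ 0.        ,  0.        ,  0.        ,  1.        ]])}
top {'fx': 407.1784997274346, 'fy': 407.1784997274346, 'cx': 284.7950851518947, 'cy': 213.89137186873774, 'pose': array([[-0.0120979 , -0.99014173,  0.13954567,  0.46670108],
       [-0.99943299,  0.01635904,  0.02942922, -0.00606661],
       [-0.03142193, -0.13911051, -0.98977822,  0.94363263],
       [ 0.        ,  0.        ,  0.        ,  1.        ]])}
{'fx': 340.0890564452315, 'fy': 340.0890564452315, 'cx': 281.182987246148, 'cy': 209.0583067420782, 'tool_from_camera': array([[ 9.99999084e-01,  1.29969215e-03, -3.77589961e-04,
        -1.73347357e-04],
       [-1.12280550e-03,  9.52434533e-01,  3.04741202e-01,
        -7.84545139e-02],
       [ 7.55699468e-04, -3.04740499e-01,  9.52435120e-01,
        -1.42887701e-01],
       [ 0.00000000e+00,  0.00000000e+00,  0.00000000e+00,
         1.00000000e+00]])}
```

View pics/scene0.png

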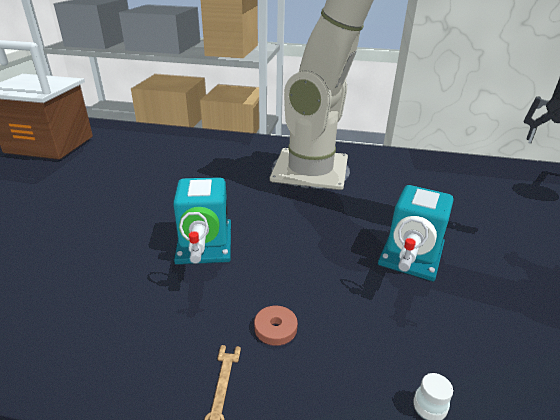

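View pics/top0.png

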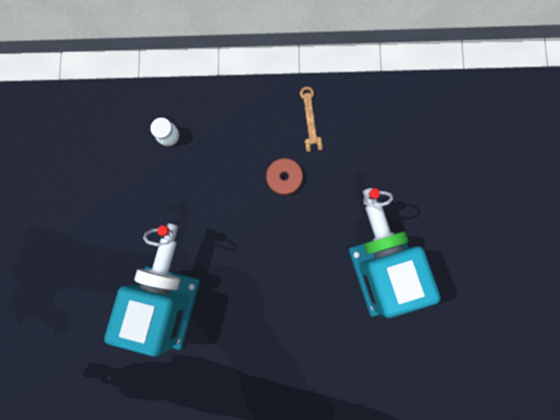

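Run:
```python
import cv2
a=cv2.imread("pics/top0.png")[165:325,340:450];b=cv2.imread("pics/scene0.png")[170:270,160:245]
cv2.imwrite("pics/topc.png",cv2.resize(a,None,fx=5,fy=5,interpolation=2)[:600])
cv2.imwrite("pics/scc.png",cv2.resize(b,None,fx=6,fy=6,interpolation=2))
```

```text
(no output)
```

View pics/topc.png

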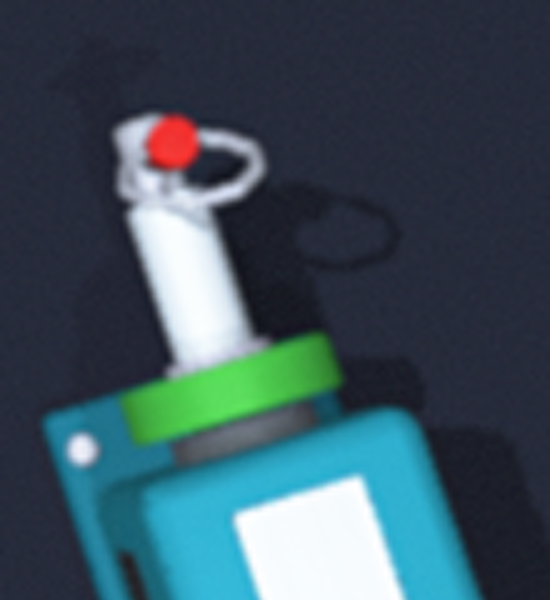

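View pics/scc.png

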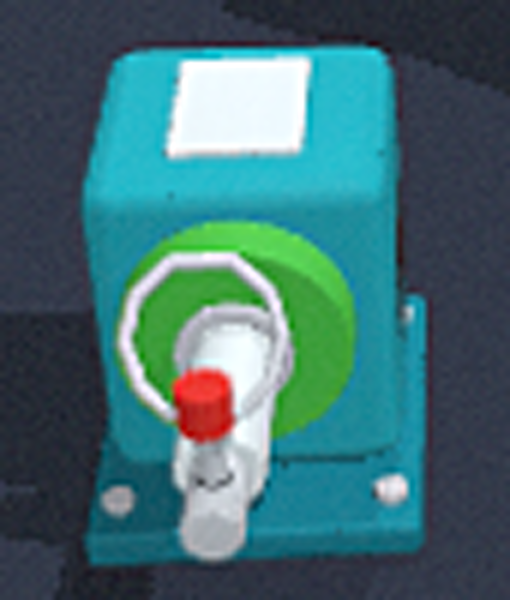

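```bash
cat > h.py <<'E'
import numpy as np,cv2
from workcell import manip,cams
I={n:cams.camera_info(n) for n in("scene","top")}
def ray(n,u,v):
    i=I[n];P=i['pose'];d=P[:3,:3]@np.array([(u-i['cx'])/i['fx'],(v-i['cy'])/i['fy'],1]);return P[:3,3],d/np.linalg.norm(d)
def onz(n,u,v,z):
    o,d=ray(n,u,v);return o+d*(z-o[2])/d[2]
def tri(l):
    A=0;b=0
    for n,u,v in l:
        o,d=ray(n,u,v);M=np.eye(3)-np.outer(d,d);A=A+M;b=b+M@o
    return np.linalg.solve(A,b)
def proj(n,X):
    i=I[n];c=np.linalg.inv(i['pose'])@np.append(X,1);return i['fx']*c[0]/c[2]+i['cx'],i['fy']*c[1]/c[2]+i['cy']
E
python3 - <<'E'
from h import *
t=lambda x,y:((x+.5)/5-.5+340,(y+.5)/5-.5+165)
s=lambda x,y:((x+.5)/6-.5+160,(y+.5)/6-.5+170)
H=tri([("top",*t(173,141)),("scene",*s(203,382))]);print(H,[proj("top",H),t(173,141),proj("scene",H),s(203,382)])
for z in(.146,.150,.154): print(z,onz("top",*t(173,141),z),onz("scene",*s(203,382),z))
c1=[onz("top",*t(*p),.1) for p in((132,210),(212,205),(178,375),(258,340))]
for a,b in((0,2),(1,3)):
    d=c1[a]-c1[b];print(np.degrees(np.arctan2(d[1],d[0])))
q=[onz("top",*t(*p),.151) for p in((237,515),(362,477),)]
d=q[0]-q[1];print("label",np.degrees(np.arctan2(d[1],d[0]))-90)
F=onz("scene",*s(213,533),.1);print("shaft end",F)
d=F-H;print(np.degrees(np.arctan2(d[1],d[0])),np.linalg.norm(d[:2]))
E
```

```text
[ 0.61725572 -0.15900861  0.15251416] [(np.float64(374.3710628809054), np.float64(192.74689197879005)), (374.2, 192.8), (np.float64(193.59197003911055), np.float64(233.27832032056105)), (193.41666666666666, 233.25)]
0.146 [ 0.61839464 -0.15992699  0.146     ] [ 0.60910043 -0.16310201  0.146     ]
0.15 [ 0.61763392 -0.15915541  0.15      ] [ 0.61410013 -0.16081439  0.15      ]
0.154 [ 0.6168732  -0.15838382  0.154     ] [ 0.61909983 -0.15852678  0.154     ]
13.120355151212244
16.039101668110558
label 16.01508960593536
shaft end [ 0.63069973 -0.15590003  0.1       ]
13.01937921894063 0.013798718903256305
```

>>> move_arm(claw=[0, 0, 0, 0, 0, 0, 0, 0], dp=[[0, 0, -0.2], [0, 0, -0.2], [-0.113, 0.132, 0], [-0.113, 0.132, 0], [-0.113, 0.132, 0], [-0.113, 0.132, 0], [-0.113, 0.132, 0], [-0.113, 0.132, 0]], turn=[[0, 0, 0], [0, 0, 0], [0, 0, 0], [0, 0, 0], [0, 0, 0], [0, 0, 0], [0, 0, 0], [0, 0, 0]])

```text
clock: 0.77
position: [0.329, 0.394, 0.311]
ee_rot: [0.828, 0.561, -0.0, -0.0]
ft_force: [1.0, 0.7, -0.6]
grip_width: 0.002
```

>>> move_arm(claw=[0, 0, 0, 0, 0, 0, 0, 0], dp=[[-0.113, 0.132, 0], [-0.113, 0.132, 0], [-0.113, 0.132, 0], [-0.113, 0.132, 0], [-0.113, 0.132, 0], [-0.113, 0.132, 0], [-0.113, 0.132, 0], [-0.113, 0.132, 0]], turn=[[0, 0, 0], [0, 0, 0], [0, 0, 0], [0, 0, 0], [0, 0, 0], [0, 0, 0], [0, 0, 0], [0, 0, 0]])

```text
clock: 1.43
position: [0.458, 0.1479, 0.3112]
ee_rot: [0.828, 0.561, -0.0, -0.0]
ft_force: [0.7, -0.2, 0.2]
grip_width: 0.001
```

>>> move_arm(claw=[0, 0, 0, 0, 0, 0, 0, 0], dp=[[-0.113, 0.132, 0], [-0.113, 0.132, 0], [-0.113, 0.132, 0], [-0.113, 0.132, 0], [-0.113, 0.132, 0], [-0.113, 0.132, 0], [-0.113, 0.132, 0], [-0.113, 0.132, 0]], turn=[[0, 0, 0], [0, 0, 0], [0, 0, 0], [0, 0, 0], [0, 0, 0], [0, 0, 0], [0, 0, 0], [0, 0, 0]])

```text
clock: 2.1
position: [0.5872, -0.098, 0.3111]
ee_rot: [0.828, 0.561, -0.0, -0.0]
ft_force: [-0.3, -0.0, 1.5]
grip_width: 0.003
```

>>> move_arm(claw=[0, 0, 0, 0, 0, 0, 0, 0], dp=[[0, 0, 0], [0, 0, 0], [0, 0, 0], [0, 0, 0], [0, 0, 0], [0, 0, 0], [0, 0, 0], [0, 0, 0]], turn=[[0, 0, 0.155], [0, 0, 0.155], [0, 0, 0.155], [0, 0, 0.155], [0, 0, 0.155], [0, 0, 0.155], [0, 0, 0.155], [0, 0, 0.155]])

```text
clock: 2.77
position: [0.5866, -0.0965, 0.3109]
ee_rot: [0.994, 0.105, -0.0, -0.0]
ft_force: [-0.3, 0.6, -0.7]
grip_width: 0.003
```

>>> move_arm(claw=[0, 0, 0, 0, 0, 0, 0, 0], dp=[[0, 0, 0], [0, 0, 0], [0, 0, 0], [0, 0, 0], [0, 0, 0], [0, 0, 0], [0, 0, 0], [0, 0, 0]], turn=[[0, 0, 0.155], [0, 0, 0.155], [0, 0, 0.155], [0, 0, 0.155], [0, 0, 0.155], [0, 0, 0.155], [0, 0, 0.155], [0, 0, 0.155]])

```text
clock: 3.43
position: [0.5866, -0.0965, 0.3109]
ee_rot: [0.928, -0.372, -0.0, 0.0]
ft_force: [0.2, 0.1, -0.1]
grip_width: 0.004
```

Run:
```python
from h import *
from scipy.spatial.transform import Rotation as R
o=manip.get_obs();M=R.from_quat(o['ee_rot']).as_matrix();print(o['clock'],o['position'],o['joint_pos'].round(2));print(M.round(3),np.degrees(np.arctan2(M[1,1],M[0,1])))
```

```text
3.4333 [ 0.58660154 -0.09651139  0.31094651] [-0.61  0.3   0.88  1.45 -0.23  1.49 -0.49]
[[ 0.723 -0.691 -0.001]
 [-0.691 -0.723  0.   ]
 [-0.001  0.    -1.   ]] -133.70003107924282
```

>>> move_arm(claw=[0, 0, 0, 0, 0, 0, 0, 0], dp=[[0, 0, 0], [0, 0, 0], [0, 0, 0], [0, 0, 0], [0, 0, 0], [0.171, -0.047, 0.1], [0.171, -0.047, 0.1], [0, 0, 0.1]], turn=[[0, 0, 0.139], [0, 0, 0.139], [0, 0, 0.139], [0, 0, 0.139], [0, 0, 0.139], [0, 0, 0], [0, 0, 0], [0, 0, 0]])

```text
clock: 4.1
position: [0.6231, -0.164, 0.2494]
ee_rot: [0.793, -0.609, 0.001, 0.002]
ft_force: [-0.2, -0.9, 0.3]
grip_width: 0.0
```

```bash
cat >> h.py <<'E'
from scipy.spatial.transform import Rotation as R
def wrist(name):
    o=manip.get_obs();i=dict(cams.camera_info("wrist"));T=np.eye(4);T[:3,:3]=R.from_quat(o['ee_rot']).as_matrix();T[:3,3]=o['position']
    i['pose']=T@i['tool_from_camera'];I['wrist']=i
    im=cams.camera("wrist")[:,:,::-1].copy();cv2.imwrite(f"pics/{name}.png",im)
    import pickle;pickle.dump(i,open(f"pics/{name}.pkl","wb"));return im,o
E
python3 - <<'E'
from h import *
im,o=wrist("w1");print(o['position'],o['clock'])
M=R.from_quat(o['ee_rot']).as_matrix();print(np.degrees(np.arctan2(M[1,1],M[0,1])))
E
```

```text
[ 0.62314808 -0.16403463  0.24935946] 4.1
-164.98335475403323
```

View pics/w1.png

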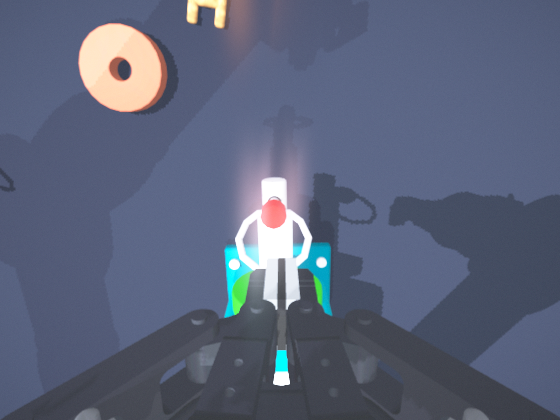

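Run:
```python
from h import *
import pickle
im=cv2.imread("pics/w1.png");I['wrist']=pickle.load(open("pics/w1.pkl","rb"))
cv2.imwrite("pics/w1c.png",cv2.resize(im[165:285,215:345],None,fx=5,fy=5,interpolation=2))
for z in (.150,.1525): print(onz("wrist",273.5,212,z))
p=np.array(proj("top",onz("wrist",273.5,212,.1525)));print(p)
print(tri([("wrist",273.5,212),("top",374.2,192.8),("scene",193.4,233.25)]))
```

```text
[ 0.61931179 -0.15957515  0.15      ]
[ 0.62012921 -0.15940716  0.1525    ]
[374.51118799 191.30702333]
[ 0.61827264 -0.15915573  0.15211902]
```

View pics/w1c.png

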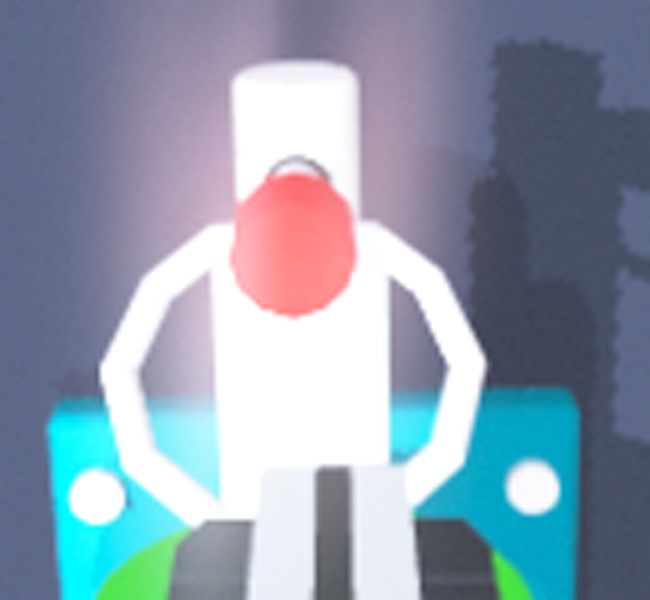

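Run:
```python
from h import *
import pickle
I['wrist']=pickle.load(open("pics/w1.pkl","rb"))
P=tri([("wrist",273.7,216.2),("top",374.2,192.8),("scene",193.4,233.25)]);print(P,[ (n,proj(n,P)) for n in I])
o=manip.get_obs();M=R.from_quat(o['ee_rot']).as_matrix();print("tool offset of head",M.T@(P-o['position']))
w=lambda x,y:(x/5+215,y/5+165)
for a,b,z in (((295,65),(301,455),.108),((97,497),(533,488),.02)):
    d=onz("wrist",*w(*a),z)-onz("wrist",*w(*b),z);print(np.degrees(np.arctan2(d[1],d[0])))
```

```text
[ 0.61706317 -0.15954649  0.15230875] [('scene', (np.float64(193.3771903690177), np.float64(233.26944163200557))), ('top', (np.float64(374.63125600465054), np.float64(192.85828062853523))), ('wrist', (np.float64(272.64308352356056), np.float64(215.73252524838296)))]
tool offset of head [-0.00261227  0.00299334  0.09298213]
15.572250407342342
106.28654811689857
```

>>> move_arm(claw=[0, 0, 0, 0, 0, 0], dp=[[-0.013, -0.025, 0.1], [0, 0, 0.1], [0, 0, 0.1], [0, 0, 0.1], [0, 0, 0.04], [0, 0, 0]], turn=[[0, 0, 0], [0, 0, 0], [0, 0, 0], [0, 0, 0], [0, 0, 0], [0, 0, 0]])

```text
clock: 4.65
position: [0.6263, -0.1525, 0.1618]
ee_rot: [0.796, -0.606, -0.001, 0.001]
ft_force: [1.1, -0.3, 0.2]
grip_width: 0.001
```

Run:
```python
from h import *
im,o=wrist("w2");print(o['position'],o['clock'],o['ft_force'])
a=im[140:340,150:410]
s=cams.camera("scene")[:,:,::-1][150:270,140:270]
cv2.imwrite("pics/w2c.png",np.hstack([cv2.resize(a,(520,400)),cv2.resize(s,(433,400))])[:,:800])
```

```text
[ 0.62634351 -0.15253366  0.16177756] 4.65 [ 1.08911768 -0.30802951  0.16579091]
```

View pics/w2c.png

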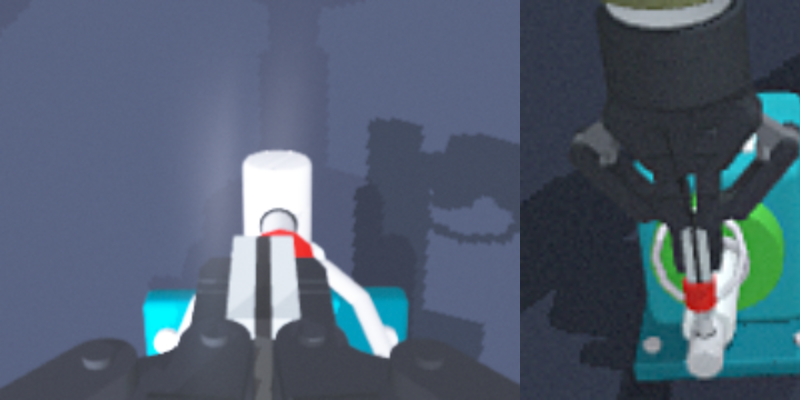

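>>> move_arm(claw=[0, 0], dp=[[0, 0, 0], [0, 0, 0]], turn=[[0, 0, 0], [0, 0, 0]])

```text
clock: 4.92
position: [0.6278, -0.1539, 0.1647]
ee_rot: [0.795, -0.606, 0.001, -0.001]
ft_force: [0.7, 0.0, -0.5]
grip_width: 0.003
```

Run:
```python
from h import *
im,o=wrist("w3");print(o['position'],o['clock'],np.abs(o['joint_velocities']).max())
M=R.from_quat(o['ee_rot']).as_matrix();print(M.round(3),np.degrees(np.arctan2(M[1,1],M[0,1])),M.T@(np.array([.6172,-.1593,.1523])-o['position']))
c=cv2.resize(im[200:290,230:350],None,fx=6,fy=6,interpolation=2)
cv2.imwrite("pics/w3c.png",c)
```

```text
[ 0.62775907 -0.15390869  0.16469627] 4.9167 0.005466122166167428
[[ 0.265 -0.964  0.002]
 [-0.964 -0.265 -0.   ]
 [ 0.001 -0.002 -1.   ]] -164.62926840450254 [0.00239257 0.01163301 0.01237645]
```

View pics/w3c.png

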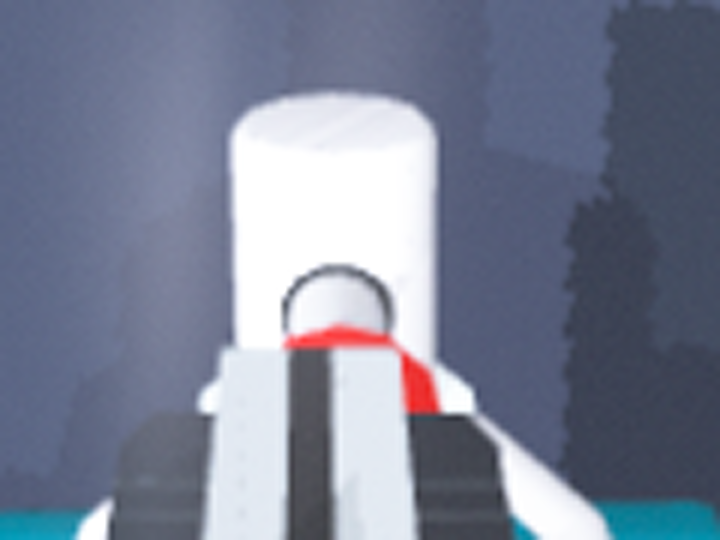

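>>> move_arm(claw=[0, 0, 0, 0, 0, 0], dp=[[0.012, 0.023, 0], [0, 0, 0], [0, 0, 0.04], [0, 0, 0.03], [0, 0, 0.03], [0, 0, 0]], turn=[[0, 0, 0], [0, 0, 0], [0, 0, 0], [0, 0, 0], [0, 0, 0], [0, 0, 0]])

```text
clock: 5.47
position: [0.623, -0.1571, 0.1419]
ee_rot: [0.795, -0.606, -0.0, 0.0]
ft_force: [-0.0, 0.2, -0.7]
grip_width: -0.001
```

Run:
```python
from h import *
im,o=wrist("w4");print(o['position'],o['clock'],np.abs(o['joint_velocities']).max(),o['ft_force'])
c=cv2.resize(im[200:290,230:350],None,fx=4,fy=4,interpolation=2)
s=cams.camera("scene")[:,:,::-1][180:270,160:240]
o=manip.get_obs();print(o['position'],o['ft_force'])
cv2.imwrite("pics/w4c.png",np.hstack([c,cv2.resize(s,(320,360),interpolation=2)]))
```

```text
[ 0.62303186 -0.15712185  0.14189059] 5.4667 0.028148579701209788 [-0.0312036   0.21559992 -0.71508043]
[ 0.62303584 -0.15703177  0.14263237] [ 0.63857431 -0.09938561 -0.35449156]
```

View pics/w4c.png

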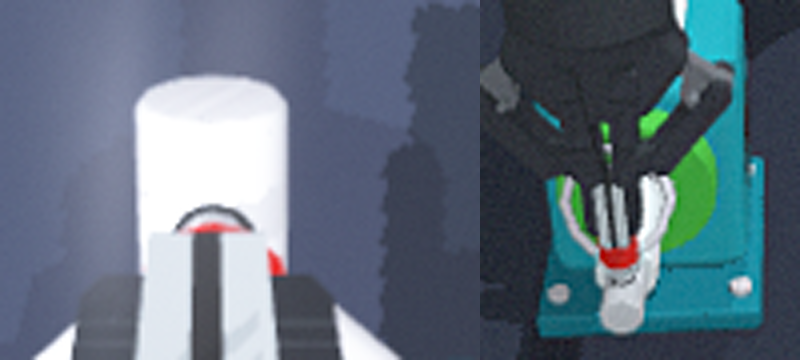

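>>> move_arm(claw=[0, 0, 0, 0, 0], dp=[[0, 0, 0.02], [0, 0, 0.02], [0, 0, 0.02], [0, 0, 0], [0, 0, 0]], turn=[[0, 0, 0], [0, 0, 0], [0, 0, 0], [0, 0, 0], [0, 0, 0]])

```text
clock: 5.98
position: [0.6232, -0.1572, 0.1308]
ee_rot: [0.795, -0.606, -0.0, 0.0]
ft_force: [0.5, 0.3, -0.3]
grip_width: -0.001
```

>>> move_arm(claw=[0, 0, 0, 0, 0], dp=[[0, 0, 0.01], [0, 0, 0.01], [0, 0, 0], [0, 0, 0], [0, 0, 0]], turn=[[0, 0, 0], [0, 0, 0], [0, 0, 0], [0, 0, 0], [0, 0, 0]])

```text
clock: 6.4
position: [0.6235, -0.1573, 0.129]
ee_rot: [0.795, -0.606, 0.0, -0.001]
ft_force: [-6.9, 3.0, 17.5]
grip_width: 0.002
```

Run:
```python
from h import *
im,o=wrist("w5");print(o['position'],o['clock'],o['ft_force'])
c=cv2.resize(im[200:290,230:350],None,fx=4,fy=4,interpolation=2)
s=cams.camera("scene")[:,:,::-1][180:270,160:240]
cv2.imwrite("pics/w5c.png",np.hstack([c,cv2.resize(s,(320,360),interpolation=2)]))
```

```text
[ 0.62350422 -0.15729174  0.12898158] 6.4 [-6.92781532  3.04201073 17.47171903]
```

View pics/w5c.png

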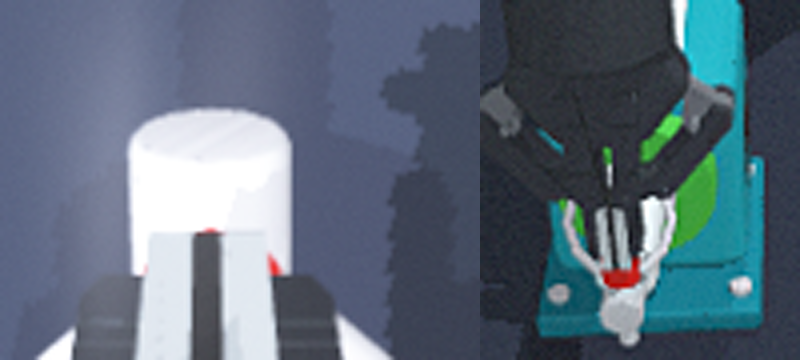

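>>> move_arm(claw=[0, 0, 0, 0, 0, 0, 0, 0], dp=[[0, 0, -0.1], [0, 0, -0.1], [0, 0, -0.1], [0, 0, -0.02], [0, 0.1, 0], [0, 0.1, 0], [0, 0.085, 0], [0, 0, 0]], turn=[[0, 0, 0], [0, 0, 0], [0, 0, 0], [0, 0, 0], [0, 0, 0], [0, 0, 0], [0, 0, 0], [0, 0, 0]])

```text
clock: 7.17
position: [0.5655, -0.1742, 0.1909]
ee_rot: [0.794, -0.608, -0.001, 0.0]
ft_force: [0.1, -1.2, 0.4]
grip_width: -0.003
```

>>> move_arm(claw=[0, 0, 0], dp=[[0, 0, 0], [0, 0, 0], [0, 0, 0]], turn=[[0, 0, 0], [0, 0, 0], [0, 0, 0]])

```text
clock: 7.42
position: [0.5691, -0.1718, 0.191]
ee_rot: [0.796, -0.606, -0.0, 0.0]
ft_force: [0.1, 0.3, 0.6]
grip_width: 0.001
```

Run:
```python
from h import *
im,o=wrist("w6");print(o['position'],o['clock'],o['ft_force'])
M=R.from_quat(o['ee_rot']).as_matrix();print(M.T@(np.array([.6172,-.1593,.129])-o['position']))
c=cv2.resize(im[100:340,130:430],(450,360),interpolation=2)
s=cams.camera("scene")[:,:,::-1][180:270,160:240]
cv2.imwrite("pics/w6c.png",np.hstack([c,cv2.resize(s,(320,360),interpolation=2)]))
```

```text
[ 0.56907229 -0.17175043  0.19098328] 7.4167 [0.09219966 0.29949788 0.62946733]
[ 0.000798   -0.04971485  0.06197591]
```

View pics/w6c.png

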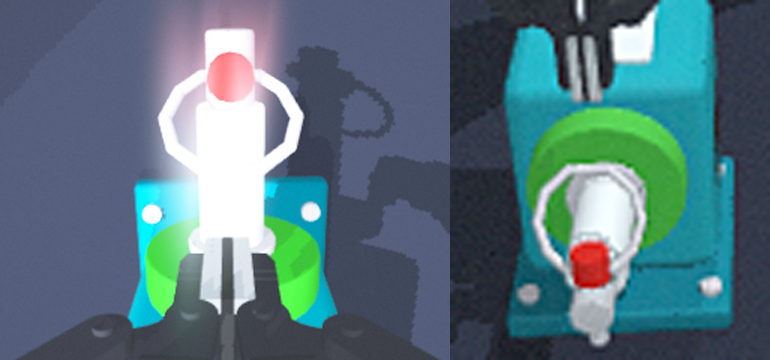

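>>> move_arm(claw=[0, 0, 0, 0, 0], dp=[[0, 0, 0.08], [0, 0, 0.08], [0, 0, 0.08], [0, 0, 0], [0, 0, 0]], turn=[[0, 0, 0], [0, 0, 0], [0, 0, 0], [0, 0, 0], [0, 0, 0]])

```text
clock: 7.93
position: [0.5682, -0.1723, 0.1429]
ee_rot: [0.795, -0.606, -0.001, 0.001]
ft_force: [0.1, -0.3, 0.0]
grip_width: 0.001
```

>>> move_arm(claw=[0, 0, 0, 0, 0, 0, 0, 0], dp=[[0, -0.04, 0], [0, -0.04, 0], [0, -0.04, 0], [0, -0.04, 0], [0, -0.04, 0], [0, -0.04, 0], [0, 0, 0], [0, 0, 0]], turn=[[0, 0, 0], [0, 0, 0], [0, 0, 0], [0, 0, 0], [0, 0, 0], [0, 0, 0], [0, 0, 0], [0, 0, 0]])

```text
clock: 8.6
position: [0.6149, -0.1596, 0.1431]
ee_rot: [0.795, -0.606, -0.0, 0.0]
ft_force: [0.1, -0.3, -1.0]
grip_width: -0.002
```

Run:
```python
from h import *
im,o=wrist("w7");print(o['position'],o['clock'],o['ft_force'])
M=R.from_quat(o['ee_rot']).as_matrix();print(M.T@(np.array([.6172,-.1593,.129])-o['position']))
c=cv2.resize(im[100:340,130:430],(450,360),interpolation=2)
s=cams.camera("scene")[:,:,::-1][180:270,160:240]
cv2.imwrite("pics/w7c.png",np.hstack([c,cv2.resize(s,(320,360),interpolation=2)]))
```

```text
[ 0.61494586 -0.15964914  0.14307758] 8.6 [ 0.10863058 -0.31692408 -0.98011697]
[ 0.00025772 -0.0022726   0.01407658]
```

View pics/w7c.png

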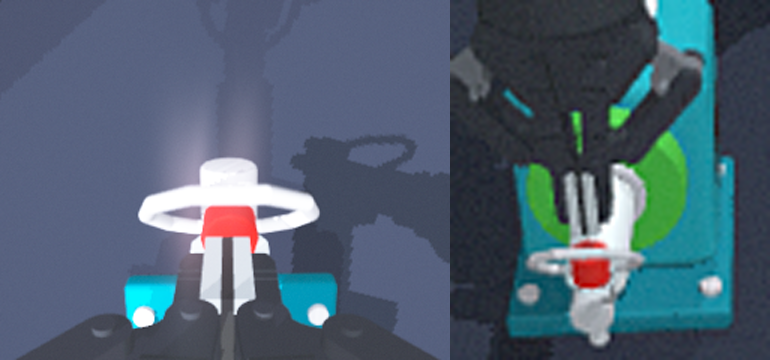

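>>> move_arm(claw=[0, 0, 0, 0, 0, 0, 0, 0], dp=[[0, -0.04, 0], [0, -0.04, 0], [0, 0, 0], [0, 0, 0], [0, 0, 0], [0, 0, 0], [0, 0, 0], [0, 0, 0]], turn=[[0, 0, 0], [0, 0, 0], [0, 0, 0], [0, 0, 0], [0, 0, 0], [0, 0, 0], [0, 0, 0], [0, 0, 0]])

```text
clock: 9.37
position: [0.63, -0.1555, 0.1434]
ee_rot: [0.795, -0.606, 0.0, -0.0]
ft_force: [0.6, 1.0, 0.2]
grip_width: 0.002
```

Run:
```python
from h import *
im,o=wrist("w8");print(o['position'],o['clock'],o['ft_force'])
c=cv2.resize(im[100:340,130:430],(450,360),interpolation=2)
s=cams.camera("scene")[:,:,::-1][180:270,160:240]
cv2.imwrite("pics/w8c.png",np.hstack([c,cv2.resize(s,(320,360),interpolation=2)]))
```

```text
[ 0.62999799 -0.15554194  0.14336759] 9.3667 [0.62105219 1.04199305 0.1648111 ]
```

View pics/w8c.png

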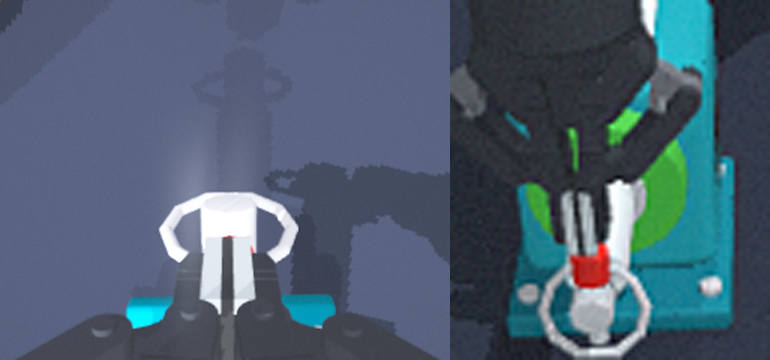

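>>> move_arm(claw=[0, 0, 0, 0, 0, 0, 0, 0], dp=[[0, 0, -0.1], [0, 0, -0.15], [0, 0, -0.15], [0, 0.15, -0.15], [0, 0.15, 0], [0, 0.15, 0], [0, 0, 0], [0, 0, 0]], turn=[[0, 0, 0], [0, 0, 0], [0, 0, 0], [0, 0, 0], [0, 0, 0], [0, 0, 0], [0, 0, 0], [0, 0, 0]])

```text
clock: 10.13
position: [0.5428, -0.1797, 0.2533]
ee_rot: [0.795, -0.607, -0.0, -0.001]
ft_force: [0.5, 0.9, -0.7]
grip_width: 0.001
```

>>> move_arm(claw=[0, 0, 0, 0], dp=[[0, 0, 0], [0, 0, 0], [0, 0, 0], [0, 0, 0]], turn=[[0, 0, 0], [0, 0, 0], [0, 0, 0], [0, 0, 0]])

```text
clock: 10.47
position: [0.5443, -0.1789, 0.2525]
ee_rot: [0.795, -0.606, 0.0, 0.0]
ft_force: [-0.4, 0.9, 0.3]
grip_width: 0.001
```

Run:
```python
from h import *
im,o=wrist("w9");print(o['position'],o['clock'],o['ft_force'])
c=cv2.resize(im[100:340,130:430],(450,360),interpolation=2)
s=cams.camera("scene")[:,:,::-1][190:280,160:240]
cv2.imwrite("pics/w9c.png",np.hstack([c,cv2.resize(s,(320,360),interpolation=2)]))
p=np.array([.6172,-.1593,0]);x=np.array([np.cos(.27),np.sin(.27),0]);y=np.array([-x[1],x[0],0])
for a in (3.2,3.65):
    th=a-.6;B=p+x*50e-3*np.sin(th)+[0,0,.117+.05*np.cos(th)];u,v=proj("scene",B);print(a,B,"crop",450+(u-160)*4,(v-190)*4, "wrist",[(q-b)*1.5 for q,b in zip(proj("wrist",B),(130,100))])
for d in (.154,.129):
    u,v=proj("scene",p+[0,0,d]);print("head",d,450+(u-160)*4,(v-190)*4)
```

```text
[ 0.54432685 -0.1788872   0.25248234] 10.4667 [-0.36344562  0.86304149  0.32778877]
3.2 [ 0.64204126 -0.15242498  0.07415556] crop 593.5157912261965 328.33865725285295 wrist [np.float64(227.27895675508304), np.float64(-42.61311921578593)]
3.65 [ 0.62160755 -0.15808018  0.06720958] crop 598.3562717513444 310.7830712179857 wrist [np.float64(227.24949661112237), np.float64(-4.390853473204743)]
head 0.154 583.5641957542965 170.53678475998254
head 0.129 588.2273938286528 210.83328451813293
```

View pics/w9c.png

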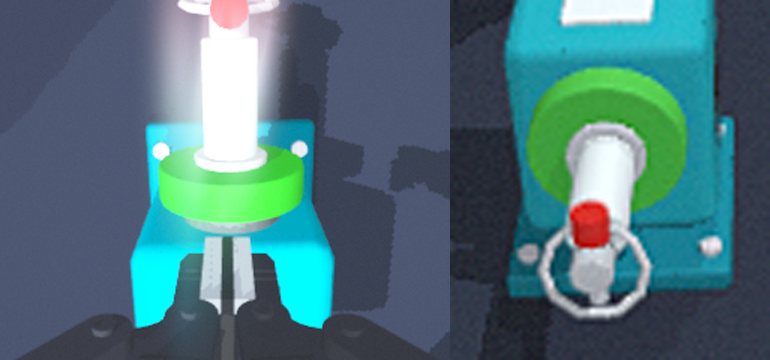

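```bash
python3 -c "
from workcell import manip
print(manip.hand_in())"
```

```text
the job is handed in; nothing more can be done
None
```

I pushed the green-wheel pin home with the closed fingertips, swung its ring over the end of the shaft with the same fingers, backed the arm off and handed the job in at about 10.5 s.

- **Pin:** the fingers stopped at 129 mm above the table against about 17 N, which is the height given for fully home. In the last scene picture the head top also sits where a fully home pin should appear.
- **Ring:** in the last scene picture the outer bar is within about 1 pixel of where it should be at 3.65 rad (hanging). At 3.2 rad it would be about 4 pixels lower. It had not moved between the last two pictures, about 1.1 s apart.
- **Felt-wheel grinder:** the arm crossed above it at about 0.31 m and never came near its pin or ring. I did not take a closing picture of it.
- **Disagreement:** one wrist-camera reading taken before the arm had settled was several millimetres off. I measured again with the arm still and corrected the position before pushing. Every other check agreed.

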